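# Slide an instrument module onto the sprung test cradle

### The job

Slide the flat grey instrument module, without lifting it away, off the loading board and onto the two narrow rails of the test cradle, against the sprung jaw, until its tail comes down behind the board's edge, so that it lies flat on both rails, square to them and centred across them, with the jaw holding it against that edge. Ease the jaw back: do not ram it against its solid stop. Leave the spray can, the jar and the screwdriver where they are.

Things in the scene. Friction and masses are not known exactly. Their poses are not given: they have to be found in the camera images.
- cradle: Fixed cradle. x = sliding direction (board, rails, jaw), z up; origin at bench height under the middle of the board's edge. Grey loading board x -190 to 0 mm, 200 wide, top 60 mm high. Two steel rails x 2 to 124 mm, 8 wide, centred at y -30 and +30, tops 54 mm high: the board's edge at x 0 is a 6 mm lip that holds the module's tail. Jaw housing x 170 to 200, 90 wide, 95 high.
- seat (a point): Point fixed to the cradle, midway between the rails at the height of their tops, 55 mm past the board's edge; axes as the cradle's. The module's origin lies here when it is seated.
- jaw (a joint): Sprung jaw of the cradle: 0 when free, grows in m as it is pushed along the cradle's x, solid stop at 0.014. It takes about 8 N to start it, 13 N at 7 mm (where a seated module holds it) and 18 N at the stop.
- jaw_face (a point): Middle of the jaw's black face that meets the module, 90 mm wide and 36 mm high; it stands 103 mm past the board's edge when free, 78 mm above the bench; axes as the cradle's.
- module: Loose flat grey instrument module, aluminium face plate with meter window and three flat dials on top: 110 mm (its x) by 100 mm (y) by 40 mm high, about 0.6 kg, too wide to grip. Origin at the centre of its underside, z up. It starts askew on the loading board, its +x (meter) end towards the rails; the -x end is the tail.
- spray_can: Standing spray can, 52 mm in diameter, 120 mm high, origin at the centre of its underside. Leave it alone.
- jar: Standing glass jar with a white cap, 64 mm in diameter, 75 mm high, origin at the centre of its underside. Leave it alone.
- screwdriver: Screwdriver lying on the bench, about 200 mm long along its x, tip to +x. Leave it alone.
Not all that is in view belongs to the job. Several things have the shape of the module; the one meant has the colours described above.

How it is judged:
At the end, for the whole second after the job is handed in: The module lies at rest and flat (within 1.7 degrees) on both rails, its tail down behind the board's edge (within 4 to 5 mm along the rails), centred across the rails within 8 mm, square to them within 3.4 degrees, with the jaw still pushed back more than 3 mm by it (x of module in the frame of seat between -0.004 and 0.005 m and y of module in the frame of seat between -0.008 and 0.008 m and z of module in the frame of seat between -0.003 and 0.002 m and angle between module's own z axis and vertical below 0.03 rad and angle between the x axis of module and the x axis of seat, either way round below 0.06 rad and value of joint jaw above 0.003 m and linear speed of module below 0.01 m/s); the robot touches nothing.
It fails at once if the module is rammed against the jaw (over 40 N) (contact force between jaw and module above 40 N).
It fails at once if the module is lifted away instead of slid (its origin over 35 mm above the rail tops) (z of module in the frame of seat above 0.035 m).
It fails at once if the spray can is disturbed (moved over 20 mm or tipped) (distance of spray_can from where it was at the start of the episode above 0.02 m or angle between spray_can's own z axis and vertical above 0.3 rad).
It fails at once if the jar is disturbed (moved over 20 mm or tipped) (distance of jar from where it was at the start of the episode above 0.02 m or angle between jar's own z axis and vertical above 0.3 rad).
It fails at once if the screwdriver is moved over 20 mm (distance of screwdriver from where it was at the start of the episode above 0.02 m).
It also fails if it takes over 61 s, if anything falls off the work surface, if the arm or the gripper's body presses on something with over 40 N, if the wrist force passes 120 N, or if a joint passes its speed limit or range.

### The arm

A 7-joint arm with a two-finger parallel gripper is mounted at the origin on the work surface. World frame = base frame: x ahead of the robot, y to its left, z up, the work surface at z = 0. Lengths are in m, angles in rad, forces in N, time in s.
With the tool pointing down it reaches from about 0.35 to 0.9 m from the base axis. Payload 7.2 kg.
Tool frame: the origin (TCP) lies between the finger pads; the fingertips stand 8 mm ahead of it and the grasp point (between the pads) lies 11 mm behind it; z points along the fingers, y is the direction in which the jaws open and shut (so a half turn about z gives the same grasp; the last joint's range is limited). The gripper opens to 85 mm and grips with 20 to 120 N. Pads are 22 mm wide; open, the fingers measure 114 mm over their backs; the gripper's body (76 mm by 85 mm) begins 54 mm behind the grasp point. The pads swing forward as they close: fully open they stand 13 mm farther back than shut.
Start: joints at [-1.328, 0.411, -0.013, 1.596, 0.006, 1.134, -0.082], TCP at [0.191, 0.595, 0.239] pointing down, gripper open.
Joint ranges: [-2.95, 2.95], [-0.29, 1.99], [-1.47, 1.44], [0.14, 2.54], [-1.03, 4.17], [0.13, 1.85], [-2.86, 2.86]. Speed limits (rad/s): [2.39, 2.39, 3.01, 3.01, 3.14, 3.14, 3.14].

### API

Orientations are given as a unit quaternion [w, x, y, z].
In Python, from rig import * gives the robot as it stands.
- The arm moves only by the tool step_arm, never from a script. Its argument "increments" is one flat list of numbers, 5 for each row, row after row: the shift along the tool's x, y, z in units of 40 mm (1.0 is 40 mm), then the turn about the tool's z in units of 5 degrees (1.0 is 5 degrees), then the opening, from 0 (shut) to 1 (fully open). A call has 1 to 20 rows; each row shifts and turns the commanded pose from where the row before left it, along the tool's axes as they then stand; what a row does not reach is not made up. A row lasts 1/10 s, in which the tool goes at most 50 mm and 8.59 degrees, less where a joint would pass 70% of its speed; a pose out of reach is approached as far as the arm can. A call is refused whole if a number of a shift passes 1 or a number of a turn 1, either way. A call with a gripper value outside its range is refused whole. The fingers move at their own pace and stop on an object; "grip_force" is the grip in N (left out, the last holds). Time passes only in rows, so rows that do not move let the fingers close. It gives the time, the measured TCP pose, the force and the opening at its end, in the units of the state.
- get_obs(): the state, without advancing time (a new reading comes with each control period).
- camera(name): name is "side" or "top" or "wrist"; returns the picture (400x640x3 uint8, red, green, blue); there is no depth.
- get_calibration(name): a dict with "fov_y" (degrees; the focal length in pixels is half the picture's height over the tangent of half this angle, whatever the lens; pixels are square), "cx", "cy" (the principal point, pixels), "dist" ([k1, k2, p1, p2, k3] as OpenCV has them; the pictures are not rectified), "position" and "attitude" of the camera in the world; the wrist camera has in their place "T_tool_cam" (4x4, takes a point from camera to tool coordinates, whose origin is the TCP and whose axes are the flange's). Camera axes: x right, y up, looking along -z (the intrinsics and any distortion apply to the point x, -y, -z); pixel columns grow to the right and rows downward; lengths in m; the calibration is good to about 2 mm. A picture is of the moment at which its call begins: read the wrist's pose just before it. get_calibration takes no time and is no camera call.
- close_job(): hands the job in, once; it reports no verdict.
The state is a dict: "time_s": time; "joint_positions": joint angles; "qvel": joint speeds; "joint_efforts": joint torques, N m; "tcp_pos": TCP position; "tool_rot": TCP orientation; "wrist_force": force on the tool from outside, world axes, zero at the start; "wrist_torque": the same for the moment, N m; "finger_gap": opening from 0.0 (shut) to 1.0 (fully open).
Only numpy, scipy, OpenCV 4.12 (cv2) and the standard library are available. Lean on these libraries where they do the work, as an engineer would, in place of code of your own. Each camera call takes 0.05 s, during which the arm holds its last target. There are 200 camera calls.

## Working session

There is one attempt and no reset: what is moved stays moved. The work goes in short steps, Python scripts to look and compute and a tool call to move; the robot and the scene stay as the last step left them, time stands still between calls to the robot, and variables do not carry over. Pictures are saved under pics/ and viewed, about 8 in all and at most 12, crops included, and the job is handed in when it is done.

Besides the shell and the picture viewer there is one more tool, called after "Emit:" in YAML: its name, and indented under it one key for each argument. step_arm: Moves the arm, as the interface text tells. Its arguments: {"type":"object","properties":{"increments":{"type":"array"},"grip_force":{"type":"number"}},"required":["increments"]}

```bash
mkdir -p pics; ls; python3 - <<'E'
from rig import *
import cv2,numpy as np
o=get_obs();print(o['time_s'],o['tcp_pos'],o['tool_rot'],o['finger_gap'])
for n in ['top','side','wrist']:
    print(n,get_calibration(n)); cv2.imwrite(f'pics/{n}0.png',camera(n)[:,:,::-1])
E
```

```text
pics
0.0 [0.19105527 0.59458529 0.23846711] [-5.44232570e-05  1.54751774e-01  9.87953078e-01 -7.74810206e-04] 1.0011337467062291
top {'fov_y': 52.503181952418316, 'cx': 316.47283718469856, 'cy': 202.69648022429263, 'dist': array([0.017995, 0.      , 0.      , 0.      , 0.      ]), 'position': array([0.4960715 , 0.04422066, 0.98484261]), 'attitude': array([ 0.71658982, -0.00264206, -0.0243401 , -0.69706499])}
side {'fov_y': 56.09278819840865, 'cx': 319.2532432937205, 'cy': 205.5322297918659, 'dist': array([0.01012516, 0.        , 0.        , 0.        , 0.        ]), 'position': array([ 0.29840453, -0.61831415,  0.5790725 ]), 'attitude': array([ 0.87408803,  0.44384554, -0.08019513, -0.18038846])}
wrist {'fov_y': 64.42750174410058, 'cx': 316.7233039214145, 'cy': 196.354552308969, 'dist': array([0.01730133, 0.        , 0.        , 0.        , 0.        ]), 'T_tool_cam': array([[-2.19281633e-04,  9.62566656e-01,  2.71044987e-01,
         6.98983064e-02],
       [ 9.99999954e-01,  1.54450682e-04,  2.60519656e-04,
         1.26052714e-04],
       [ 2.08904451e-04,  2.71045032e-01, -9.62566646e-01,
        -1.34776487e-01],
       [ 0.00000000e+00,  0.00000000e+00,  0.00000000e+00,
         1.00000000e+00]])}
```

View pics/top0.png

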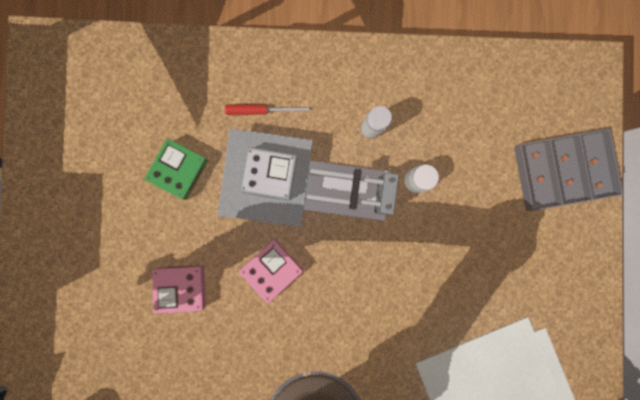

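View pics/side0.png

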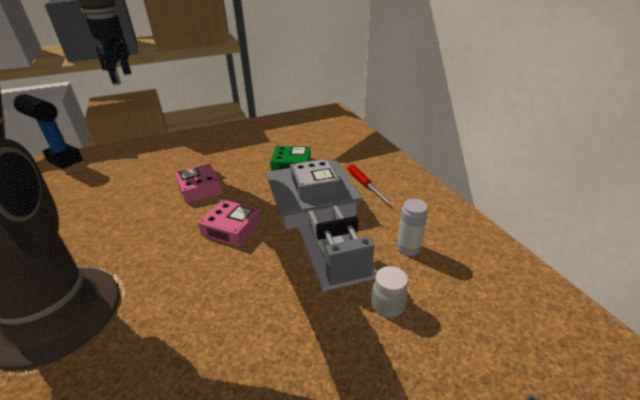

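Top view: candidates are the grey module on the board (268,173), the green one (175,168), and the pinks (272,271) and (178,290). I choose the grey one on the board, with its meter (279,168) towards the rails. The screwdriver is at (268,109), the can at (377,122) and the jar at (423,178). Next is a close crop.

```bash
cat > h.py <<'E'
from rig import *
import cv2,numpy as np
from scipy.spatial.transform import Rotation as R
def cam(n,o=None):
    c=get_calibration(n);f=200/np.tan(np.radians(c['fov_y']/2))
    K=np.array([[f,0,c['cx']],[0,f,c['cy']],[0,0,1]])
    if n=='wrist':
        o=o or get_obs();T=c['T_tool_cam'];q=o['tool_rot'];Rt=R.from_quat([q[1],q[2],q[3],q[0]]).as_matrix()
        return K,c['dist'],Rt@T[:3,:3],Rt@T[:3,3]+o['tcp_pos']
    q=c['attitude'];return K,c['dist'],R.from_quat([q[1],q[2],q[3],q[0]]).as_matrix(),c['position']
def unproj(C,px,z):
    K,d,Rm,p=C
    u=cv2.undistortPoints(np.float64(px).reshape(-1,1,2),K,d)[:,0]
    r=np.c_[u[:,0],-u[:,1],-np.ones(len(u))]@Rm.T
    return p+r*((z-p[2])/r[:,2])[:,None]
def proj(C,P):
    K,d,Rm,p=C
    F=np.diag([1,-1,-1.]);Q=(np.float64(P).reshape(-1,3)-p)@Rm@F
    return cv2.projectPoints(Q,np.zeros(3),np.zeros(3),K,d)[0][:,0]
E
python3 - <<'E'
from h import *
im=cv2.imread('pics/top0.png')[115:240,210:410]
cv2.imwrite('pics/crop.png',cv2.resize(im,None,fx=4,fy=4,interpolation=cv2.INTER_CUBIC))
E
```

```text
(no output)
```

View pics/crop.png

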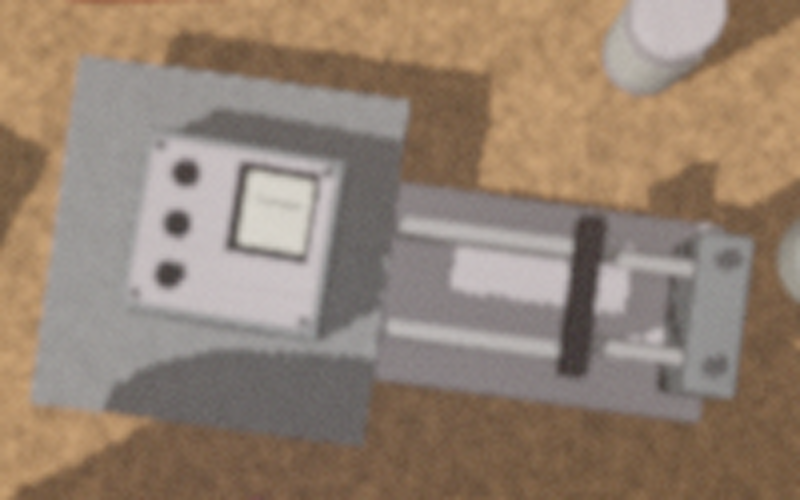

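The crop confirms it: aluminium plate, meter and three dials. Board corners in the crop are (80,56), (409,98), (362,444), (32,403). Module top corners are (152,132), (345,160), (317,338), (128,308).

```bash
cat >> h.py <<'E'
def rigid2(loc,w):
    a=loc.mean(0);b=w.mean(0);l=loc-a;m=w-b
    th=np.arctan2((l[:,0]*m[:,1]-l[:,1]*m[:,0]).sum(),(l*m).sum())
    Rm=np.array([[np.cos(th),-np.sin(th)],[np.sin(th),np.cos(th)]])
    t=b-Rm@a; return th,t,np.linalg.norm(loc@Rm.T+t-w,axis=1)
E
python3 - <<'E'
from h import *
C=cam('top')
f=lambda p:np.array(p)/4.+[210,115]-0.4
B=unproj(C,f([(80,56),(409,98),(362,444),(32,403)]),.06)[:,:2]
th,t,r=rigid2(np.array([(-.19,.1),(0,.1),(0,-.1),(-.19,-.1)]),B)
print('cradle',np.degrees(th),t,r)
M=unproj(C,f([(152,132),(345,160),(317,338),(128,308)]),.10)[:,:2]
tm,m,r=rigid2(np.array([(-.055,.05),(.055,.05),(.055,-.05),(-.055,-.05)]),M)
c,s=np.cos(th),np.sin(th);Rc=np.array([[c,-s],[s,c]])
print('module',np.degrees(tm),m,r,'in cradle',(m-t)@Rc,np.degrees(tm-th))
# check jaw housing/face
for p,z in [((705,232),.095),((752,238),.095),((735,398),.095),((600,220),.096),((582,376),.096),((405,222),.054),((392,327),.054)]:
    print(p,(unproj(C,f([p]),z)[0,:2]-t)@Rc)
for p,z in [((377,118),.12),((423,176),.075)]:
    w=unproj(C,[p],z)[0,:2]; print('obst',w,(w-t)@Rc)
q=get_obs()['tool_rot'];print(R.from_quat([q[1],q[2],q[3],q[0]]).as_matrix())
E
```

```text
cradle -95.74305016362088 [0.5705459  0.03353845] [0.00162698 0.00050527 0.00177156 0.00079017]
module -96.74510090876805 [0.58504177 0.11700561] [0.00239768 0.00233629 0.00311475 0.00379793] in cradle [-0.08449877  0.00607077] -1.0020507451471856
(705, 232) [0.17153823 0.04170684]
(752, 238) [0.19793411 0.0418172 ]
(735, 398) [ 0.19928324 -0.0473807 ]
(600, 220) [0.11268355 0.04054906]
(582, 376) [ 0.11348253 -0.04618124]
(405, 222) [0.00651355 0.03009085]
(392, 327) [ 0.00680949 -0.03086498]
obst [ 0.70962269 -0.11419843] [0.13307829 0.15316236]
obst [ 0.59194833 -0.23048896] [0.26056048 0.04771553]
[[-9.52092077e-01  3.05811360e-01 -2.99295383e-04]
 [ 3.05811491e-01  9.52091264e-01 -1.24750722e-03]
 [-9.65453610e-05 -1.27926971e-03 -9.99999177e-01]]
```

Emit:
step_arm:
  increments: [-0.7,-0.356,0,0,1,-0.7,-0.356,0,0,1,-0.7,-0.356,0,0,1,-0.7,-0.356,0,0,1,-0.7,-0.356,0,0,1,-0.7,-0.356,0,0,1,-0.7,-0.356,0,0,1,-0.7,-0.356,0,0,1,-0.7,-0.356,0,0,1,-0.7,-0.356,0,0,1,-0.7,-0.356,0,0,0.6,-0.7,-0.356,0,0,0.6,-0.7,-0.356,0,0,0.6,-0.7,-0.356,0,0,0.6,-0.7,-0.356,0,0,0.6,-0.7,-0.356,0,0,0.6,-0.7,-0.356,0,0,0.6,-0.7,-0.356,0,0,0.6]

```text
time_s: 1.95
tcp_pos: [0.5932, 0.1959, 0.239]
tool_rot: [-0.0, 0.155, 0.988, -0.0]
wrist_force: [0.0, 0.9, -0.3]
finger_gap: 0.6
```

Emit:
step_arm:
  increments: [0,0,0,1,0.6,0,0,0,1,0.6,0,0,0,1,0.6,0,0,0,1,0.6,0,0,0,1,0.6,0,0,0,1,0.6,0,0,0,1,0.6,0,0,0,1,0.6,0,0,0,1,0.6,0,0,0,1,0.6,0,0,0,1,0.6,0,0,0,1,0.6,0,0,0,1,0.6,0,0,0,1,0.6,0,0,0,1,0.6,0,0,0,0.6,0.6,0,0,0,0,0.6,0,0,0,0,0.6]

```text
time_s: 3.75
tcp_pos: [0.5925, 0.197, 0.2391]
tool_rot: [-0.0, 0.741, 0.671, -0.0]
wrist_force: [-1.1, -0.4, 0.5]
finger_gap: 0.6
```

```bash
cat > look.py <<'E'
from h import *
import sys
o=get_obs();im=camera('wrist');cv2.imwrite(sys.argv[1],im[:,:,::-1])
import pickle;pickle.dump(o,open(sys.argv[1]+'.pkl','wb'))
q=o['tool_rot'];M=R.from_quat([q[1],q[2],q[3],q[0]]).as_matrix()
print(o['time_s'],o['tcp_pos'],np.degrees(np.arctan2(M[1,0],M[0,0])),o['wrist_force'],o['finger_gap'])
E
python3 look.py pics/w1.png
```

```text
3.75 [0.59245057 0.19696386 0.23905732] 84.29959150011007 [-1.10576067 -0.36682253  0.48347397] 0.5997093984304324
```

View pics/w1.png

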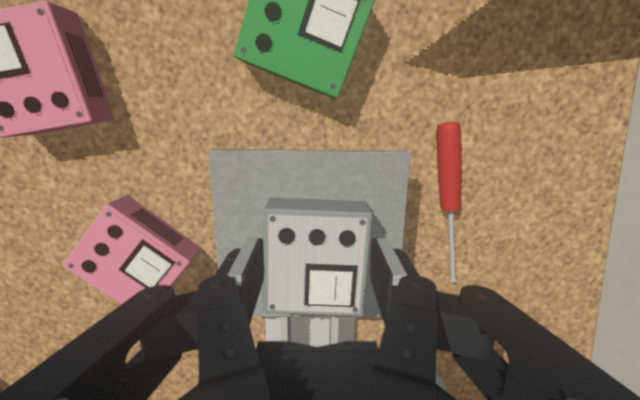

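Wrist view: module top corners near (267,209), (371,212), (366,316), (265,313); board back corners (210,151) and (409,151).

```bash
python3 - <<'E'
from h import *
import pickle
o=pickle.load(open('pics/w1.png.pkl','rb'));C=cam('wrist',o)
B=unproj(C,[(210,151),(409,151)],.06)[:,:2];M=unproj(C,[(267,209),(371,212),(366,316),(265,313)],.10)[:,:2]
th=np.radians(-95.74);c,s=np.cos(th),np.sin(th);Rc=np.array([[c,-s],[s,c]]);t=np.array([.5705,.0335])
print('board',(B-t)@Rc);print('mod',(M-t)@Rc)
tm,m,r=rigid2(np.array([(-.055,-.05),(-.055,.05),(.055,.05),(.055,-.05)]),M)
print(np.degrees(tm)+95.74,(m-t)@Rc,r);print('tcp',(o['tcp_pos'][:2]-t)@Rc)
print(proj(C,[o['tcp_pos']]))
E
```

```text
board [[-0.19171992 -0.10103766]
 [-0.19187085  0.09510041]]
mod [[-0.14471141 -0.04082569]
 [-0.14193535  0.05355633]
 [-0.03235512  0.05358104]
 [-0.03567381 -0.04730408]]
-1.7343064437105227 [-0.08866892  0.0047519 ] [0.00277101 0.00284393 0.00054519 0.0006239 ]
tcp [-0.16483963  0.00549177]
[[318.98734795 260.50253944]]
```

Emit:
step_arm:
  increments: [0,0,0.6,0,0.6,0,0,0.6,0,0.6,0,0,0.6,0,0.6,0,0,0.6,0,0.6,0,0,0.6,0,0.6,0,0,0.5,0,0.6,0,0,0.3,0,0.6,0,0,0.1,0,0.6,0,0,0,0,0.6]

```text
time_s: 4.7
tcp_pos: [0.5927, 0.1968, 0.0832]
tool_rot: [-0.0, 0.742, 0.67, -0.0]
wrist_force: [0.1, 0.4, 0.2]
finger_gap: 0.6
```

Emit:
step_arm:
  increments: [0,0,0.05,0,0.6,0,0,0.05,0,0.6,0,0,0.05,0,0.6,0,0,0.05,0,0.6,0,0,0,0,0.6]

```text
time_s: 5.2
tcp_pos: [0.5925, 0.1969, 0.0751]
tool_rot: [-0.0, 0.742, 0.67, -0.0]
wrist_force: [0.4, 0.1, -0.3]
finger_gap: 0.601
```

Emit:
step_arm:
  increments: [0,0,0.05,0,0.6,0,0,0.05,0,0.6,0,0,0,0,0.6]

```text
time_s: 5.5
tcp_pos: [0.5924, 0.1969, 0.0709]
tool_rot: [-0.0, 0.742, 0.67, -0.0]
wrist_force: [-0.0, -0.8, -0.2]
finger_gap: 0.604
```

Emit:
step_arm:
  increments: [0,0,0.05,0,0.6,0,0,0,0,0.6]

```text
time_s: 5.7
tcp_pos: [0.5925, 0.1969, 0.0691]
tool_rot: [-0.0, 0.742, 0.67, -0.0]
wrist_force: [-0.1, -0.1, -0.0]
finger_gap: 0.602
```

Emit:
step_arm:
  increments: [0,0,0.05,0,0.6,0,0,0,0,0.6]

```text
time_s: 5.9
tcp_pos: [0.5925, 0.1969, 0.067]
tool_rot: [-0.0, 0.742, 0.67, -0.0]
wrist_force: [-0.3, 0.5, -0.3]
finger_gap: 0.6
```

Emit:
step_arm:
  increments: [0,0,0.05,0,0.6,0,0,0,0,0.6]

```text
time_s: 6.1
tcp_pos: [0.5925, 0.1968, 0.065]
tool_rot: [-0.0, 0.742, 0.67, -0.0]
wrist_force: [-0.6, 0.1, -0.3]
finger_gap: 0.603
```

Emit:
step_arm:
  increments: [-0.2,0,0,0,0.6,-0.1,0,0,0,0.6,-0.05,0,0,0,0.6,0,0,0,0,0.6]

```text
time_s: 6.5
tcp_pos: [0.5912, 0.1826, 0.0654]
tool_rot: [-0.0, 0.742, 0.67, 0.0]
wrist_force: [0.8, 0.1, -0.4]
finger_gap: 0.601
```

Emit:
step_arm:
  increments: [-0.1,0,0,0,0.6,-0.1,0,0,0,0.6,-0.1,0,0,0,0.6,-0.1,0,0,0,0.6]

```text
time_s: 6.9
tcp_pos: [0.5896, 0.1668, 0.0654]
tool_rot: [0.0, 0.742, 0.67, 0.0]
wrist_force: [-0.2, 3.8, 0.4]
finger_gap: 0.598
```

```bash
python3 look.py pics/w2.png
```

```text
6.9 [0.58964064 0.16682459 0.06537879] 84.20152246131302 [-0.15940233  3.76110766  0.39463924] 0.597708413599161
```

View pics/w2.png

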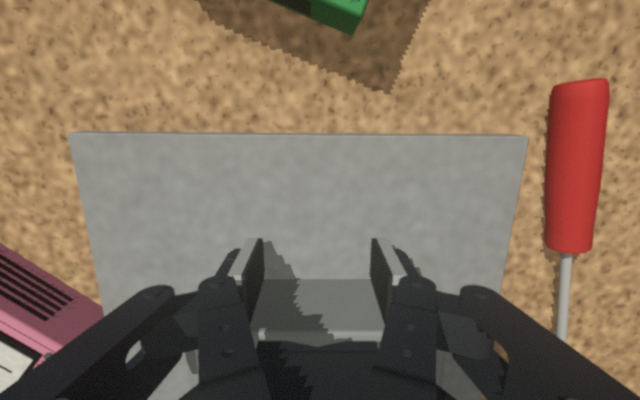

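Fingers are in contact with the tail and pushing at 3.8 N. The tail's lower edge lies at row ~280 (cols 275–385), and the board back corners are at (70,132) and (528,135).

```bash
python3 - <<'E'
from h import *
import pickle
o=pickle.load(open('pics/w2.png.pkl','rb'));C=cam('wrist',o)
q=o['tool_rot'];T=R.from_quat([q[1],q[2],q[3],q[0]]).as_matrix()
f=lambda p,z:(unproj(C,p,z)-o['tcp_pos'])@T
print('board back',f([(70,132),(528,135)],.06));print('tail',f([(280,280),(383,280)],.06),f([(266,330),(383,332)],.10))
E
```

```text
board back [[ 0.05838944 -0.10709875  0.00536259]
 [ 0.05715897  0.09012088  0.00541373]]
tail [[-0.01338198 -0.01924785  0.00537109]
 [-0.01334573  0.03171403  0.00538438]] [[-0.0105366  -0.01983227 -0.03462849]
 [-0.01137117  0.02357683 -0.03461735]]
```

Emit:
step_arm:
  increments: [-0.1,-0.008,0,0,0.6,-0.1,-0.008,0,0,0.6,-0.1,-0.008,0,0,0.6,-0.1,-0.008,0,0,0.6,-0.1,-0.008,0,0,0.6,-0.1,-0.008,0,0,0.6,-0.1,-0.008,0,0,0.6,-0.1,-0.008,0,0,0.6,-0.1,-0.008,0,0,0.6,-0.1,-0.008,0,0,0.6,-0.1,-0.008,0,0,0.6,-0.1,-0.008,0,0,0.6,-0.1,-0.008,0,0,0.6,-0.1,-0.008,0,0,0.6,-0.1,-0.008,0,0,0.6,-0.1,-0.008,0,0,0.6,-0.1,-0.008,0,0,0.6,-0.1,-0.008,0,0,0.6,-0.1,-0.008,0,0,0.6,-0.1,-0.008,0,0,0.6]

```text
time_s: 8.95
tcp_pos: [0.5751, 0.0878, 0.0653]
tool_rot: [-0.0, 0.742, 0.67, 0.0]
wrist_force: [1.9, 4.4, 3.1]
finger_gap: 0.6
```

```bash
python3 look.py pics/w3.png; python3 - <<'E'
from h import *
a=cv2.resize(camera('top')[115:240,210:410,::-1],None,fx=4,fy=4,interpolation=cv2.INTER_CUBIC)
b=cv2.imread('pics/w3.png')[200:400,120:520]
cv2.imwrite('pics/t3.png',a)
E
```

```text
8.95 [0.57509674 0.08781992 0.06532725] 84.1903624956546 [1.93507294 4.36210665 3.11271645] 0.6003158327462155
```

View pics/t3.png

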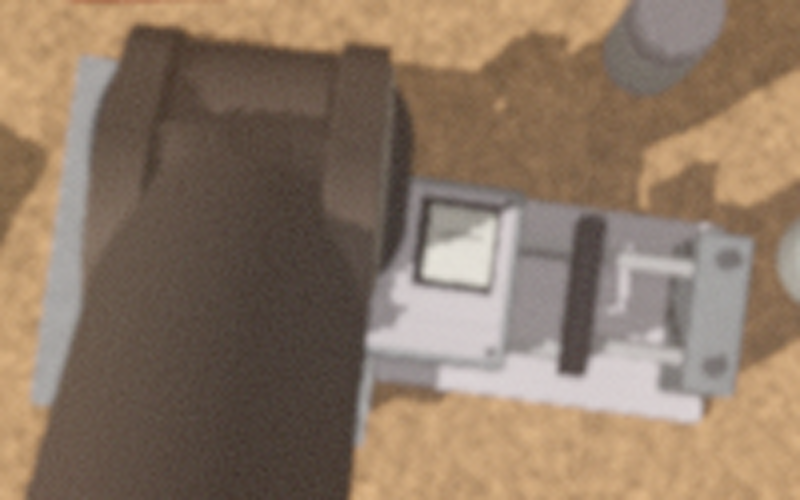

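The module is nose-down on the rails. Its nose corners in the crop are about (521,192) and (503,367).

```bash
python3 - <<'E'
from h import *
C=cam('top');f=lambda p:np.array(p)/4.+[210,115]-0.4
th=np.radians(-95.74);c,s=np.cos(th),np.sin(th);Rc=np.array([[c,-s],[s,c]]);t=np.array([.5705,.0335])
P=(unproj(C,f([(521,192),(503,367)]),.095)[:,:2]-t)@Rc
print(P,P.mean(0),np.degrees(np.arctan2(-(P[0]-P[1])[0],(P[0]-P[1])[1])))
J=(unproj(C,f([(600,220),(582,376)]),.096)[:,:2]-t)@Rc;print('jaw back edge',J.mean(0))
print('tcp',(get_obs()['tcp_pos'][:2]-t)@Rc)
E
```

```text
[[ 0.06742333  0.05035676]
 [ 0.06967551 -0.04676466]] [0.06854942 0.00179605] 1.328414232499216
jaw back edge [ 0.11304004 -0.00278028]
tcp [-0.05371515 -0.0009282 ]
```

Emit:
step_arm:
  increments: [-0.1,-0.012,0,0,0.6,-0.1,-0.012,0,0,0.6,-0.1,-0.012,0,0,0.6,-0.1,-0.012,0,0,0.6,-0.1,-0.012,0,0,0.6,-0.1,-0.012,0,0,0.6,-0.05,0,0,0,0.6]

```text
time_s: 9.75
tcp_pos: [0.5693, 0.0618, 0.0652]
tool_rot: [-0.0, 0.742, 0.67, -0.0]
wrist_force: [0.6, 2.4, -1.9]
finger_gap: 0.604
```

Emit:
step_arm:
  increments: [0.1,0,0,0,0.6,0.1,0,0,0,0.6,0,0,-0.1,0,0.6,0,0,-0.15,0,0.6,0,0,0,0,0.6]

```text
time_s: 10.25
tcp_pos: [0.5711, 0.0704, 0.0764]
tool_rot: [0.0, 0.742, 0.67, 0.001]
wrist_force: [0.0, -0.3, 0.0]
finger_gap: 0.601
```

```bash
python3 look.py pics/w4.png; python3 - <<'E'
from h import *
a=cv2.resize(camera('top')[115:240,210:410,::-1],None,fx=3,fy=3,interpolation=cv2.INTER_CUBIC)
b=cv2.imread('pics/w4.png')[200:400,20:620]
cv2.imwrite('pics/t4.png',np.vstack([a,b]))
E
```

```text
10.25 [0.57110304 0.07041662 0.07637009] 84.1940768053733 [ 0.02376456 -0.32300538  0.00647552] 0.60110221398935
```

View pics/t4.png

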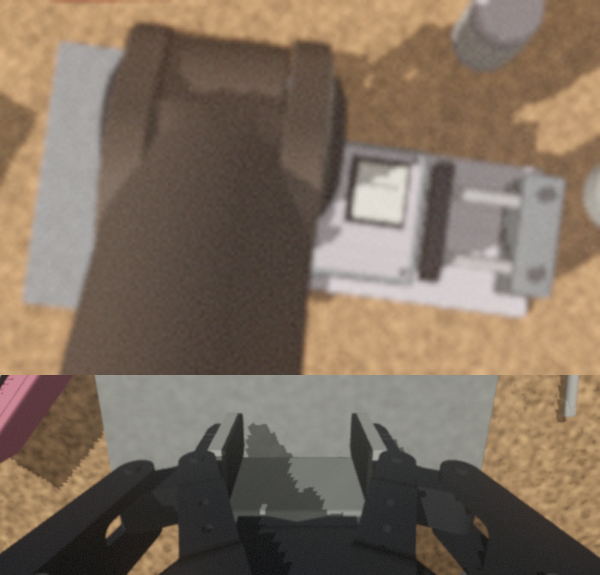

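The nose is square to the jaw and about centred on it, with a few mm of gap. I'll push on, now with the fingers higher.

Emit:
step_arm:
  increments: [-0.1,0,0,0,0.6,-0.1,0,0,0,0.6,-0.1,0,0,0,0.6,-0.05,0,0,0,0.6,0,0,0,0,0.6]

```text
time_s: 10.85
tcp_pos: [0.5688, 0.0562, 0.0752]
tool_rot: [-0.0, 0.742, 0.67, -0.0]
wrist_force: [-0.3, -0.3, 0.0]
finger_gap: 0.599
```

Emit:
step_arm:
  increments: [-0.05,0,0,0,0.6,-0.05,0,0,0,0.6,0,0,0,0,0.6]

```text
time_s: 11.15
tcp_pos: [0.5689, 0.0547, 0.0752]
tool_rot: [-0.001, 0.742, 0.671, 0.001]
wrist_force: [1.4, 6.9, -3.2]
finger_gap: 0.604
```

Emit:
step_arm:
  increments: [-0.05,0,0,0,0.6,-0.05,0,0,0,0.6,0,0,0,0,0.6]

```text
time_s: 11.45
tcp_pos: [0.5685, 0.0521, 0.0752]
tool_rot: [-0.001, 0.741, 0.671, 0.001]
wrist_force: [2.0, 10.4, -5.2]
finger_gap: 0.601
```

Emit:
step_arm:
  increments: [-0.05,0,0.02,0,0.6,-0.05,0,0.02,0,0.6,0,0,0,0,0.6]

```text
time_s: 11.75
tcp_pos: [0.5687, 0.051, 0.0748]
tool_rot: [-0.002, 0.741, 0.672, 0.003]
wrist_force: [0.0, 18.3, 5.3]
finger_gap: 0.601
```

Emit:
step_arm:
  increments: [-0.05,0,0.02,0,0.6,-0.05,0,0.02,0,0.6,0,0,0,0,0.6]

```text
time_s: 12.05
tcp_pos: [0.5689, 0.0494, 0.0743]
tool_rot: [-0.003, 0.741, 0.672, 0.005]
wrist_force: [-2.5, 23.2, 16.5]
finger_gap: 0.601
```

Emit:
step_arm:
  increments: [-0.05,0,0,0,0.6,0,0,0,0,0.6]

```text
time_s: 12.25
tcp_pos: [0.5686, 0.0473, 0.0742]
tool_rot: [-0.003, 0.741, 0.672, 0.005]
wrist_force: [-2.2, 23.2, 15.9]
finger_gap: 0.603
```

Emit:
step_arm:
  increments: [0,0,-0.05,0,0.6,-0.05,0,0,0,0.6,0,0,0,0,0.6]

```text
time_s: 12.55
tcp_pos: [0.5675, 0.043, 0.0741]
tool_rot: [-0.002, 0.741, 0.672, 0.003]
wrist_force: [3.3, 17.5, -6.0]
finger_gap: 0.598
```

Emit:
step_arm:
  increments: [-0.05,0,0,0,0.6,0,0,0,0,0.6]

```text
time_s: 12.75
tcp_pos: [0.5674, 0.0414, 0.074]
tool_rot: [-0.002, 0.741, 0.672, 0.003]
wrist_force: [2.4, 19.2, -4.2]
finger_gap: 0.6
```

Emit:
step_arm:
  increments: [-0.05,0,0,0,0.6,0,0,0,0,0.6]

```text
time_s: 12.95
tcp_pos: [0.5672, 0.0403, 0.0739]
tool_rot: [-0.003, 0.74, 0.672, 0.003]
wrist_force: [3.9, 20.7, -4.9]
finger_gap: 0.601
```

The jaw is about 12 mm back and the tail ~5 mm past the edge, held up by the fingers' friction. I'll bring it down and ease back a little.

Emit:
step_arm:
  increments: [0.02,0,0.05,0,0.6,0.02,0,0.05,0,0.6,0,0,0.05,0,0.6,0,0,0.05,0,0.6,0,0,0,0,0.6]

```text
time_s: 13.45
tcp_pos: [0.5675, 0.0415, 0.067]
tool_rot: [-0.003, 0.741, 0.672, 0.003]
wrist_force: [-0.9, 20.1, 6.1]
finger_gap: 0.604
```

```bash
python3 look.py pics/w5.png; python3 - <<'E'
from h import *
a=cv2.resize(camera('side')[140:300,250:420,::-1],None,fx=3,fy=3,interpolation=cv2.INTER_CUBIC)
cv2.imwrite('pics/s5.png',a)
E
```

```text
13.45 [0.56752375 0.04150569 0.06701801] 84.42594030898594 [-0.87241133 20.14074099  6.14663011] 0.604187562129257
```

View pics/s5.png

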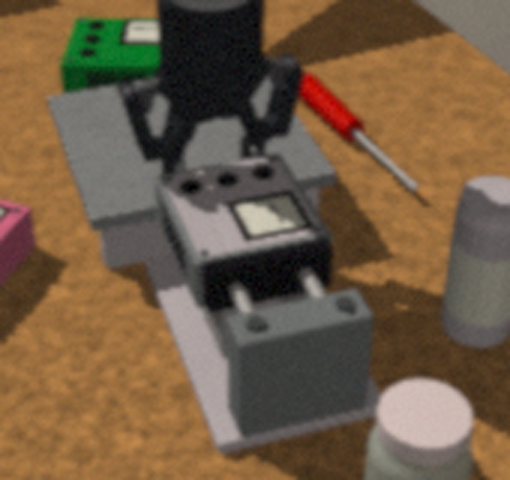

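The tail came down with the fingers (7 mm, ending with light upward reaction). I'll ease back slowly.

Emit:
step_arm:
  increments: [0.05,0,0,0,0.6,0.05,0,0,0,0.6,0.05,0,0,0,0.6,0,0,0,0,0.6]

```text
time_s: 13.95
tcp_pos: [0.5682, 0.0427, 0.0669]
tool_rot: [-0.0, 0.741, 0.671, 0.002]
wrist_force: [0.2, 8.6, 4.6]
finger_gap: 0.598
```

Emit:
step_arm:
  increments: [0.05,0,0,0,0.6,0.05,0,0,0,0.6,0.05,0,0,0,0.6,0,0,0,0,0.6]

```text
time_s: 14.35
tcp_pos: [0.5684, 0.0467, 0.0663]
tool_rot: [0.0, 0.742, 0.671, 0.0]
wrist_force: [1.6, 4.5, 3.7]
finger_gap: 0.597
```

Emit:
step_arm:
  increments: [0.05,0,0,0,0.6,0.05,0,0,0,0.6,0.05,0,0,0,0.6,0,0,0,0,0.6]

```text
time_s: 14.75
tcp_pos: [0.5683, 0.0521, 0.0658]
tool_rot: [-0.0, 0.742, 0.67, -0.0]
wrist_force: [-0.7, 0.4, -0.8]
finger_gap: 0.603
```

Emit:
step_arm:
  increments: [0.2,0,0,0,0.6,0.3,0,0,0,0.6,0.3,0,0,0,0.6,0.2,0,-0.3,0,0.6,0.5,0,-0.6,0,0.6,0.6,0,-0.8,0,0.6,0.6,0,-0.8,0,0.6,0.6,0,-0.8,0,0.6,0.6,0,-0.8,0,0.6,0.6,0,-0.6,0,0.6,0.6,0,0,0,0.6,0.6,0,0,0,0.6,0,0,0,0,0.6]

```text
time_s: 16.05
tcp_pos: [0.5904, 0.2844, 0.2547]
tool_rot: [-0.001, 0.74, 0.673, 0.001]
wrist_force: [-0.6, -0.5, 0.1]
finger_gap: 0.604
```

```bash
python3 look.py pics/w6.png; python3 - <<'E'
from h import *
a=cv2.resize(camera('top')[115:240,210:410,::-1],None,fx=4,fy=4,interpolation=cv2.INTER_CUBIC)
cv2.imwrite('pics/t6.png',a)
E
```

```text
16.05 [0.59044397 0.28443576 0.25465998] 84.53562202841928 [-0.6260572  -0.52829728  0.12424769] 0.604404940957377
```

View pics/t6.png

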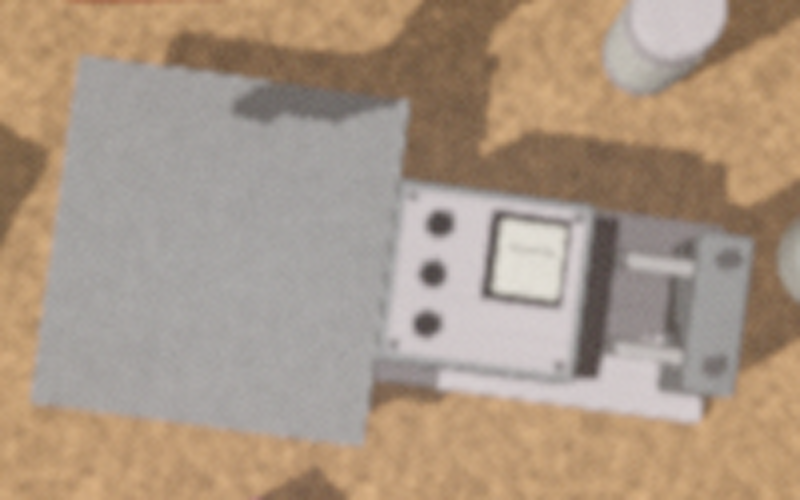

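The module is in the cradle, its tail at the edge and its nose at the jaw. Corners are about (403,181), (595,206), (575,380), (382,357); the jaw's far edge runs (616,219) to (598,378).

```bash
python3 - <<'E'
from h import *
C=cam('top');f=lambda p:np.array(p)/4.+[210,115]-0.4
th=np.radians(-95.74);c,s=np.cos(th),np.sin(th);Rc=np.array([[c,-s],[s,c]]);t=np.array([.5705,.0335])
P=(unproj(C,f([(403,181),(595,206),(575,380),(382,357)]),.094)[:,:2]-t)@Rc
a,m,r=rigid2(np.array([(-.055,.05),(.055,.05),(.055,-.05),(-.055,-.05)]),P)
print(P,np.degrees(a),m,r)
print('jaw',(unproj(C,f([(616,219),(598,378)]),.096)[:,:2]-t)@Rc)
# predicted corner pixels of seated module, flat (z .094) in crop
L=np.array([(0,.05),(.11,.05),(.11,-.05),(0,-.05)]);W=np.c_[L@Rc.T+t,[.094]*4]
print((proj(C,W)-[210,115]+.4)*4)
w=cv2.imread('pics/w6.png');cv2.imwrite('pics/w6c.png',w)
E
```

```text
[[ 0.00207961  0.04793723]
 [ 0.10918493  0.04818959]
 [ 0.11012903 -0.04876315]
 [ 0.00299322 -0.04979009]] 0.4346831075093938 [ 0.0560967  -0.00060661] [0.00171106 0.00222861 0.00195961 0.00195339]
jaw [[ 0.12137337  0.04229564]
 [ 0.12234501 -0.04611012]]
[[399.73435339 176.80515872]
 [596.85930312 202.958882  ]
 [574.49146014 382.19522843]
 [376.54288812 356.6819499 ]]
```

View pics/w6.png

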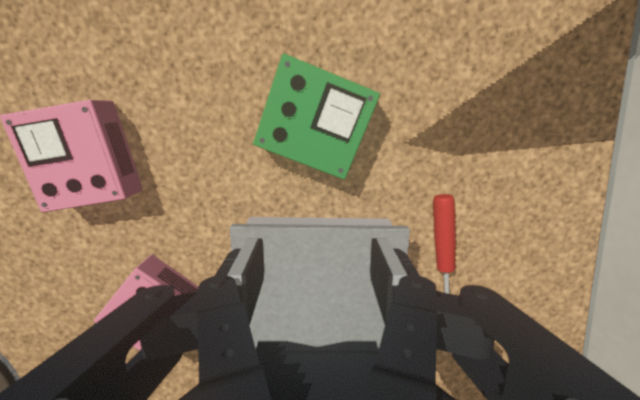

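```bash
python3 - <<'E'
from h import *
C=cam('side')
th=np.radians(-95.74);c,s=np.cos(th),np.sin(th);Rc=np.array([[c,-s],[s,c]]);t=np.array([.5705,.0335])
im=cv2.resize(camera('side')[140:280,255:415,::-1],None,fx=4,fy=4,interpolation=cv2.INTER_CUBIC)
def draw(L,z,col):
    W=np.c_[np.array(L)@Rc.T+t,z];p=((proj(C,W)-[255,140]+.4)*4).astype(np.int32)
    cv2.polylines(im,[p.reshape(-1,1,2)],True,col,1)
draw([(0,.05),(.11,.05),(.11,-.05),(0,-.05)],[.094]*4,(0,0,255))
draw([(-.19,.1),(0,.1),(0,-.1),(-.19,-.1)],[.06]*4,(0,255,0))
cv2.imwrite('pics/s7.png',im)
E
```

```text
(no output)
```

View pics/s7.png

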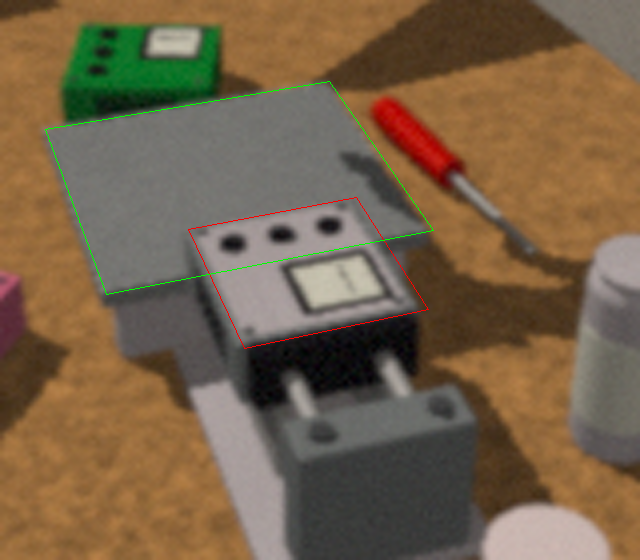

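The predicted outline of the seated module (red) matches the tail and nose edges to about 2 px, where a raised tail would show as about 9 px. I'm handing in.

```bash
python3 -c "
from rig import *
print(close_job())"
```

```text
the job is handed in; nothing more can be done
None
```

The module is seated in the cradle, and I handed the job in at about 16 s of the 61 s. The hand-in gave no verdict.

I slid the module along the board with both fingers against its tail and over the edge onto the rails. I then pushed the jaw back about 12 mm, short of its 14 mm stop. The highest horizontal push at the wrist was about 23 N. The tail hung on the fingers by friction, so I drew it down about 7 mm and eased back until the wrist force was zero.

**Position (top camera):** the module's centre reads 56 mm past the edge (55 is seated), 0.6 mm off centre and 0.4° off square. Each fitted corner is off by about 2 mm.

**Jaw:** its far edge moved about 9 mm from where it stood at the start. A fully seated module should hold it at 7 mm, so this differs by about 2 mm, which is within measuring error.

**Flatness (side camera):** the predicted outline of a flat, seated module matched the picture to about 1–2 mm. I had no direct measure of tilt.

**Other objects:** the can, jar and screwdriver look unmoved in the pictures, though I did not measure them again. The gripper was well clear of everything at the end.

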